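Eject and remove the spent battery pack from a data logger

ROBOT

A 7-joint arm with a two-finger parallel gripper is mounted at the origin on a cart in front of the work surface, level with it; the furniture and walls round the work are solid. World frame = base frame: x ahead of the robot, y to its left, z up, the work surface at z = 0. Lengths are in m, angles in rad, forces in N, time in s.
With the tool pointing down it reaches from about 0.35 to 0.9 m from the base axis. Payload 7.2 kg.
Tool frame: the origin (TCP) lies at the very end of the fingers, on their centre line; the grasp point (between the pads) lies manip.pinch_z behind it (manip.pinch_z is the distance from the TCP to the grasp point, in m); z points along the fingers, y is the line along which they close (so a half turn about z gives the same grasp; the last joint's range is limited). The gripper opens to 88 mm and grips with 3 to 60 N. Pads are 20 mm wide; open, the fingers measure 115 mm over their backs; the gripper's body (75 mm by 178 mm) begins 61 mm behind the grasp point.
Start: joints at [-1.341, 0.411, -0.013, 1.596, 0.006, 1.134, -0.082], TCP at [0.183, 0.597, 0.223] pointing down, gripper open.
Joint ranges: [-2.95, 2.95], [-0.29, 1.99], [-1.47, 1.44], [0.14, 2.54], [-1.03, 4.17], [0.13, 1.85], [-2.86, 2.86]. Speed limits (rad/s): [2.39, 2.39, 3.01, 3.01, 3.14, 3.14, 3.14].

INTERFACE

Orientations are given as a unit quaternion [w, x, y, z].
In Python, from rig import status, cams, manip gives the robot as it stands.
- The arm moves only by the tool apply_moves, never from a script. Its argument "rows" is a list of rows, each a list of 4 numbers: the shift along the world's x, y, z in mm, then the turn about the world's z in rad. A call has 1 to 20 rows; each row is the pose to reach, as a shift and turn from the pose commanded when the call began; what a row does not reach only later rows make up. A row lasts 1/8 s, in which the tool goes at most 62.5 mm and 10.7 degrees, less where a joint would pass 70% of its speed; a pose out of reach is approached as far as the arm can. A call with a gripper value outside its range is refused whole. "grip" is the finger opening in mm, from 0 to 87.8, set as the call begins (left out, the last holds). The fingers move at their own pace and stop on an object; the grip force is fixed at half the most. Time passes only in rows, so rows that repeat a pose let the fingers close. It gives the time, the measured TCP pose, the force, the opening and the grip force at its end, in the units of the state.
- status.sense(): the state, without advancing time (a new reading comes with each control period).
- cams.read_camera(name): name is "side" or "top" or "wrist"; returns (picture, depth): 400x640x3 uint8, red, green, blue; 400x640 float32, m along the optical axis (not along the pixel's ray), 0 where there is no reading.
- cams.calibration(name): a dict with "intrinsics" (3x3 intrinsics, pixels), "R" (3x3) and "t" (3): a world point X has camera coordinates R X + t; the wrist camera has in their place "hand_eye" (4x4, takes a point from camera to tool coordinates, whose origin is the TCP and whose axes are the flange's). Camera axes: x right, y down, z forward; pixel columns grow to the right and rows downward; lengths in m; the calibration is good to about 2 mm. The wrist camera is an equidistant fisheye: a pixel r from the principal point sees the ray r / f radians off the axis. A picture is of the moment at which its call begins: read the wrist's pose just before it. calibration takes no time and is no camera call.
- manip.sign_off(): hands the job in; it is judged then, once.
The state is a dict: "t": time; "joint_positions": joint angles; "joint_vel": joint speeds; "tau": joint torques, N m; "ee_pos": TCP position; "tool_rot": TCP orientation; "ft_force": force on the tool from outside, world axes, zero at the start; "torque": the same for the moment, N m; "opening": finger opening in m; "gripper_force": force on a finger pad.
Only numpy, scipy, OpenCV 4.12 (cv2) and the standard library are available. Lean on these libraries where they do the work, as an engineer would, in place of code of your own. Each camera call takes 0.05 s, during which the arm holds its last target. There are 200 camera calls.

TASK

Take the spent battery pack out of the data logger: swing the red ejector lever beside the bay fully open, so that it unlatches the pack and pries it out a little, then draw the pack by its wire bail straight out through the side opening until it is wholly clear of the case. Lay the pack flat, right side up, in the shallow grey tray, setting it down gently, and let go. Leave the two bottles and the marker where they are.

Things in the scene. Friction and masses are not known exactly. Their poses are not given: they have to be found in the camera images.
- logger: data logger, white top case with display, grey below; fixed. Origin at bench level under the middle of the battery bay's mouth, on the front face, which looks along its -x (the way out for the pack); z up. Case x 0 to 150, y -58 to +102, z 0 to 66 mm. Bay 54 mm wide (y -27 to 27), 35 high (z 5 to 40), 105 deep, open only at the front.
- eject_lever (a joint): red ejector lever on a vertical pin, in rad. 0 = closed: the handle points out along the logger's -x and a claw holds the pack in against pulls of 30 N. It opens clockwise seen from above, the handle going to the logger's +y; stop, fully open, at 1.4. On the way a toe behind the flange pries the pack about 22 mm out. It is stiff (0.4 N m): 5 to 8 N at the paddle moves it, and it stays where left.
- lever_paddle (a point): middle of the lever's paddle, 76 mm from the pin, 32 mm above the bench. The handle is a bar 10 mm wide, 12 mm high; the paddle at its end is 13 mm wide, 16 mm high and reaches 64 to 88 mm from the pin
- lever_pivot (a point): the lever's pin at the lever's mid height, 32 mm above the bench: x -11, y +45 mm in the logger's frame
- pack: blue battery pack, 0.2 to 0.4 kg. Origin: middle of its body's underside, z up. Body 103 mm long (x -51.5 to 51.5), 50 wide (y), 31 high; black flange at its -x end 6 thick, 74 wide, 33 high; wire bail before the flange. In the bay its axes match the logger's, its underside is 5 mm above the bench, its origin about 43 mm inside the mouth; drawn out, it drops 5 mm to the bench.
- pack_bail (a point): centre of the opening in the pack's bail, a stiff level loop of 6 mm steel wire fixed to the flange: 76.5 mm from the pack's origin along its -x, 12 mm above its underside. Free opening 38 mm along x (x -57.5 to -95.5) and 44 mm along y; outer end at x -101.5
- pack_rear (a point): middle of the pack's rear end face, 51.5 mm behind its origin along its +x, 15.5 mm above its underside; the pack is wholly out when this point is before the logger's front face
- tray: shallow grey tray, loose, 0.7 kg, 210 mm (x) by 150 mm (y), 30 mm high, walls and floor 4 mm thick; origin at the middle of its underside, z up
- media_bottle: square clear bottle with white screw cap, 52 x 52 x 94 mm, loose, leave alone; origin at the middle of its underside
- red_bottle: small white bottle with red cap, 32 mm across, 63 mm high, loose, leave alone; origin at the middle of its underside
- marker: red and white marker pen lying on the bench, 136 mm along its x, 13 mm thick, loose, leave alone; origin at the middle of its underside
Things that resemble listed ones, but are neither listed nor needed, are in the scene too. Leave any pink look-alike of the pack alone.

How it is judged:
On the way, in this order (a step that is already met when the one before it is completed fails the run):
1. the ejector lever is swung fully open (past 1.2 rad) with the pack still mostly in the bay (value of joint eject_lever above 1.2 rad and x of pack_rear in the frame of logger above 0.03 m), for 0.1 s.
2. the pack is drawn out level until its rear end is clear of the case (x of pack_rear in the frame of logger below -0.003 m and angle between pack's own z axis and vertical below 0.3 rad), for 0.1 s.
At the end, for the whole second after the job is handed in: the pack lies flat (within 0.08 rad) and right side up on the floor of the tray, inside its walls, at rest; the tray stands flat on the bench (z of pack in the frame of tray between 0.001 and 0.009 m and x of pack in the frame of tray between -0.09 and 0.09 m and y of pack in the frame of tray between -0.06 and 0.06 m and angle between pack's own z axis and vertical below 0.08 rad and angle between tray's own z axis and vertical below 0.05 rad and height (world z) of tray below 0.01 m and linear speed of pack below 0.02 m/s); the robot touches nothing.
It fails at once if the pack falls (faster than 0.6 m/s and not held) (linear speed of pack above 0.6 m/s and contact force between the fingers and pack below 0.2 N).
It fails at once if the square bottle is shifted more than 25 mm or tipped (distance of media_bottle from where it was at the start of the episode above 0.025 m or angle between media_bottle's own z axis and vertical above 0.4 rad).
It fails at once if the red-capped bottle is shifted more than 25 mm or tipped (distance of red_bottle from where it was at the start of the episode above 0.025 m or angle between red_bottle's own z axis and vertical above 0.4 rad).
It fails at once if the marker is shifted more than 25 mm (distance of marker from where it was at the start of the episode above 0.025 m).
It also fails if it takes over 64 s, if anything falls off the work surface, if the arm or the gripper's body presses on something with over 40 N, if the wrist force passes 120 N, or if a joint passes its speed limit or range.

## Working session

There is one attempt and no reset: what is moved stays moved. The work goes in short steps, Python scripts to look and compute and a tool call to move; the robot and the scene stay as the last step left them, time stands still between calls to the robot, and variables do not carry over. Pictures are saved under pics/ and viewed, at most 10 in all, crops included, and the job is handed in when it is done.

Besides the shell and the picture viewer there is one more tool, called after "Request:" by a JSON object that holds its "op" and its "data", one argument or row to a line. apply_moves: Moves the arm, as the interface text tells. Its arguments: {"type":"object","properties":{"rows":{"type":"array"},"grip":{"type":"number"}},"required":["rows"]}

```bash
mkdir -p pics; ls
python3 - <<'E'
from rig import status,cams,manip
import cv2,numpy as np
s=status.sense();print(s['t'],s['ee_pos'],s['tool_rot'],s['opening'],manip.pinch_z)
for n in('top','side'):
    p,d=cams.read_camera(n);cv2.imwrite(f'pics/{n}0.png',p[:,:,::-1]);np.save(f'{n}_d.npy',d)
    c=cams.calibration(n);print(n,c['intrinsics'],c['R'],c['t'])
E
```

```text
pics
0.0 [0.18327277 0.597008   0.22181706] [-6.79414484e-05  1.48325903e-01  9.88938219e-01 -7.88245118e-04] 0.08814488139301678 0.0187
top [[370.36452034   0.         314.44084004]
 [  0.         370.36452034 200.40847711]
 [  0.           0.           1.        ]] [[-0.00880191 -0.99986684 -0.01374161]
 [-0.98676134  0.01091039 -0.1618117 ]
 [ 0.16194008  0.01213544 -0.98672597]] [-0.04905673  0.56859821  0.83958236]
side [[436.59807353   0.         318.28091989]
 [  0.         436.59807353 203.60778783]
 [  0.           0.           1.        ]] [[-0.7708006   0.63681709 -0.01817745]
 [ 0.48023487  0.56205241 -0.67340297]
 [-0.41861784 -0.52778886 -0.73905211]] [ 0.46151808 -0.21164439  1.35144828]
```

View pics/top0.png

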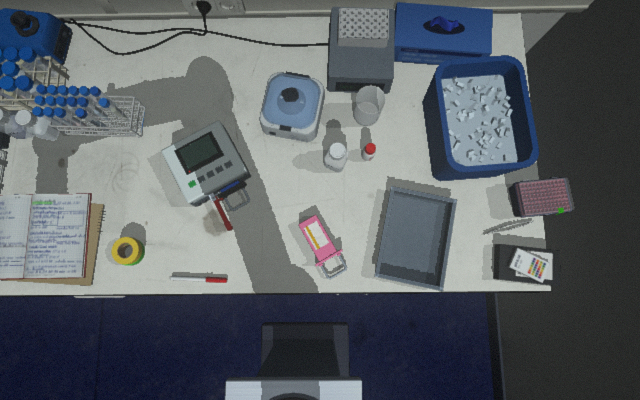

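View pics/side0.png

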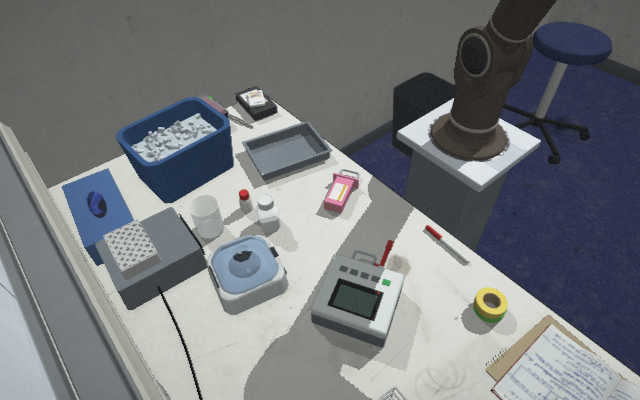

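Candidates: the wanted pack is the blue one in the logger's bay (bail at top px (236,198)). The pink look-alike lies at (320,245) with its bail at (333,265). The other blue things are the pipette-box lid at (292,100), the tissue box at (440,30) and the tub at (480,115). For the red lever there is the handle at (222,213), against the marker at (200,278) and the red cap at (369,152). I choose the bail and lever on the logger front, and check them in a close crop.

```bash
cat > h.py <<'E'
import numpy as np,cv2
from rig import cams
def ray(n,uv,z):
    c=cams.calibration(n);K,R,t=c['intrinsics'],np.array(c['R']),np.array(c['t'])
    d=R.T@np.linalg.inv(K)@[uv[0],uv[1],1];o=-R.T@t
    return o+d*(z-o[2])/d[2]
def proj(n,X):
    c=cams.calibration(n);p=c['intrinsics']@(np.array(c['R'])@X+c['t']);return p[:2]/p[2]
E
python3 - <<'E'
import cv2,numpy as np
from h import *
a=cv2.imread('pics/top0.png');b=cv2.imread('pics/side0.png')
A=cv2.resize(a[115:240,155:255],None,fx=4,fy=4,interpolation=cv2.INTER_CUBIC)
B=cv2.resize(b[230:350,305:405],None,fx=4,fy=4,interpolation=cv2.INTER_CUBIC)
A=A[:480];cv2.imwrite('pics/c1.png',np.hstack([A,B]))
for n,im in(('top',a),('side',b)):
    h=cv2.cvtColor(im,cv2.COLOR_BGR2HSV)
    m=((h[...,0]<8)|(h[...,0]>172))&(h[...,1]>140)&(h[...,2]>50)
    k,l,s,c=cv2.connectedComponentsWithStats(m.astype('uint8'))
    for i in range(1,k):
        if s[i,4]>15:
            pts=np.argwhere(l==i)[:,::-1].astype('float32');print(n,s[i],c[i],cv2.boxPoints(cv2.minAreaRect(pts)).round(1).tolist())
E
```

```text
top [366 143   9  11  76] [370.07894737 147.84210526] [[364.0, 148.0], [370.5, 141.5], [376.5, 147.5], [370.0, 154.0]]
top [215 198  17  32  97] [222.69072165 214.27835052] [[214.3000030517578, 199.8000030517578], [221.8000030517578, 197.5], [231.39999389648438, 228.3000030517578], [223.89999389648438, 230.60000610351562]]
top [206 278  20   4  69] [215.01449275 279.69565217] [[206.0, 278.0], [225.0, 278.0], [225.0, 281.0], [206.0, 281.0]]
side [239 190   9  10  74] [243.27027027 194.48648649] [[239.0, 190.0], [247.0, 190.0], [247.0, 199.0], [239.0, 199.0]]
side [426 226  15  13  67] [432.89552239 231.85074627] [[424.8999938964844, 227.3000030517578], [427.3999938964844, 224.39999389648438], [440.70001220703125, 236.10000610351562], [438.20001220703125, 238.89999389648438]]
side [380 240  13  26 105] [386.21904762 251.8952381 ] [[379.79998779296875, 264.6000061035156], [388.1000061035156, 239.6999969482422], [392.6000061035156, 241.1999969482422], [384.29998779296875, 266.1000061035156]]
```

View pics/c1.png

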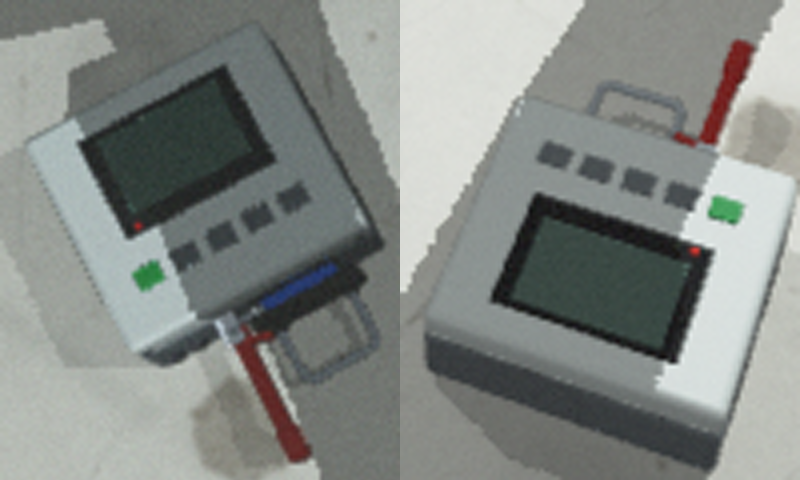

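The crop confirms it: the blue pack with the black flange sits in the bay, its bail around crop px (330,335). The red lever is closed, running from (235,325) to (298,455). I fit the logger's pose to its top-face corners and check it against the lever and bail, and measure the other objects too.

```bash
cat > fit.py <<'E'
from h import *
a=lambda u,v:(155+u/4,115+v/4)
b=lambda u,v:(305+(u-400)/4,230+v/4)
def kab(L,W):
    L=np.array(L)/1000;W=np.array(W)[:,:2]
    l=L-L.mean(0);w=W-W.mean(0);y=np.arctan2((l[:,0]*w[:,1]-l[:,1]*w[:,0]).sum(),(l*w).sum())
    R=np.array([[np.cos(y),-np.sin(y)],[np.sin(y),np.cos(y)]]);t=W.mean(0)-R@L.mean(0)
    return y,t,R,((L@R.T+t-W)*1000).round(1)
L=[(0,102),(0,-58),(150,-58),(150,102)]
if __name__=='__main__':
    T=[ray('top',a(*p),.066) for p in[(140,352),(378,228),(255,25),(28,145)]]
    S=[ray('side',b(*p),.066) for p in[(795,175),(520,98),(425,330),(720,415)]]
    for W in(T,S):
        y,t,R,e=kab(L,W);print(y,t,e.tolist())
    y,t,R,e=kab(L+L,T+S);print(y,t)
    for n,p,l in(('bail','',(-33.5,0)),):
        pass
    inv=lambda W:(R.T@(W[:2]-t)*1000).round(1)
    print('paddle tip top',inv(ray('top',a(298,457),.036)),'exp -99,45;','side',inv(ray('side',b(741,42),.036)))
    print('bail outer corners top',[inv(ray('top',a(*p),.020)) for p in[(306,381),(378,350)]],'side',[inv(ray('side',b(*p),.020)) for p in[(610,82),(678,98)]],'exp x -58.5')
    for n,m in(('top',((186.,),)),):pass
    im=cv2.imread('pics/top0.png');d=np.load('top_d.npy')
    for n,u in(('tray',[(390,183),(456,197),(441,289),(375,279)]),):
        print('tray rim',[ray('top',p,.03).round(3).tolist() for p in u])
    for n,uv,z in(('pink',(321,245),.03),('media cap',(338,149),.094),('red cap',(370,148),.063),('beaker',(369,95),.08),('marker l',(170,276),.008),('marker r',(228,279),.008),('tape',(127,250),.02),('bench edge',(300,292),0)):
        print(n,ray('top',uv,z).round(3))
    for k in((-.0885,.045,.032),(-.011,.045,.032),(-.0335,0,.017)):
        w=np.r_[R@k[:2]+t,k[2]];print(w,proj('top',w),proj('side',w))
E
python3 fit.py
```

```text
0.5132687357439526 [0.60732928 0.14937852] [[-4.6, 1.4], [1.0, 0.4], [4.2, -3.4], [-0.6, 1.7]]
0.5347840544253901 [0.61218458 0.15760388] [[-0.7, 0.7], [1.4, -3.2], [-0.0, -3.7], [-0.6, 6.3]]
0.524025886849363 [0.60975378 0.15348795]
paddle tip top [-95.3  50.5] exp -99,45; side [-97.9  51.5]
bail outer corners top [array([-53.5,  26.7]), array([-59.2, -20.8])] side [array([-55.2, -15.8]), array([-57.6,  25.3])] exp x -58.5
tray rim [[0.612, -0.24, 0.03], [0.575, -0.398, 0.03], [0.358, -0.348, 0.03], [0.382, -0.195, 0.03]]
pink [ 0.463 -0.069  0.03 ]
media cap [ 0.68  -0.111  0.094]
red cap [ 0.691 -0.189  0.063]
beaker [ 0.818 -0.189  0.08 ]
marker l [0.392 0.298 0.008]
marker r [0.384 0.157 0.008]
tape [0.455 0.401 0.02 ]
bench edge [ 0.351 -0.017  0.   ]
[0.51061279 0.14816675 0.032     ] [230.5582594 225.7983641] [386.44031893 243.77498538]
[0.57771321 0.18694541 0.032     ] [215.48009678 198.52140531] [377.84104111 269.6389464 ]
[0.58074908 0.13672556 0.017     ] [237.38141957 198.10140283] [361.20516899 260.18696145]
```

Request:
{"op": "apply_moves", "data": {
  "rows": [
    [40,-50,20,-0.1],
    [80,-100,40,-0.2],
    [120,-150,40,-0.3],
    [160,-200,40,-0.4],
    [200,-250,40,-0.5],
    [240,-300,40,-0.6],
    [270,-350,40,-0.7],
    [295,-400,40,-0.75],
    [320,-450,40,-0.75],
    [330,-470,40,-0.75],
    [330,-470,40,-0.75],
    [330,-470,40,-0.75],
    [330,-470,40,-0.75]
  ],
  "grip": 0
}}

```text
t: 1.72
ee_pos: [0.5128, 0.1291, 0.2625]
tool_rot: [-0.0, 0.499, 0.867, 0.0]
ft_force: [-0.1, 0.6, 0.5]
opening: 0.0005
gripper_force: 0.0
```

Run:
```python
from rig import status,cams,manip
import cv2,numpy as np,json
s=status.sense();print(s['t'],s['ee_pos'],s['tool_rot'],s['opening'],s['ft_force'])
p,d=cams.read_camera('wrist');cv2.imwrite('pics/w1.png',p[:,:,::-1]);np.save('w1_d.npy',d)
json.dump([list(map(float,s['ee_pos'])),list(map(float,s['tool_rot']))],open('w1.json','w'))
c=cams.calibration('wrist');print(c)
```

```text
1.725 [0.51277804 0.12909452 0.26249393] [-2.84704865e-04  4.99162493e-01  8.66508352e-01  2.58269648e-05] 0.0004931437984190003 [-0.12196723  0.55188462  0.54306379]
{'intrinsics': array([[309.70691629,   0.        , 319.96255413],
       [  0.        , 309.70691629, 199.70055589],
       [  0.        ,   0.        ,   1.        ]]), 'hand_eye': array([[-2.43655438e-04, -9.56769440e-01, -2.90847348e-01,
         8.01636911e-02],
       [ 9.99999644e-01, -4.68239346e-04,  7.02573864e-04,
         6.15589770e-04],
       [-8.08387374e-04, -2.90847074e-01,  9.56769213e-01,
        -1.62732553e-01],
       [ 0.00000000e+00,  0.00000000e+00,  0.00000000e+00,
         1.00000000e+00]])}
```

View pics/w1.png

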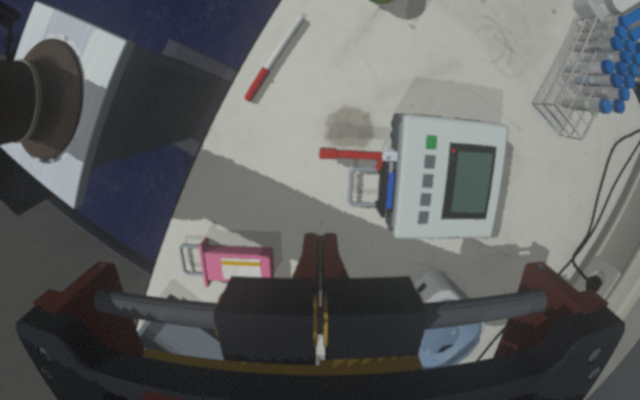

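The wrist view shows the lever from the tip (320,154) to the pin (391,156), the bail's outer bar at about (351,187), and the logger top at (397..508, 115..238). I refine from this view.

```bash
cat >> h.py <<'E'
from scipy.spatial.transform import Rotation as Ro
def wray(uv,z,pose):
    c=cams.calibration('wrist');K=c['intrinsics'];H=c['hand_eye']
    x,y=(uv[0]-K[0,2])/K[0,0],(uv[1]-K[1,2])/K[1,1];r=np.hypot(x,y)
    d=np.array([x/r*np.sin(r),y/r*np.sin(r),np.cos(r)])
    q=pose[1];Rt=Ro.from_quat([q[1],q[2],q[3],q[0]]).as_matrix()
    o=Rt@H[:3,3]+pose[0];d=Rt@H[:3,:3]@d
    return o+d*(z-o[2])/d[2]
E
python3 - <<'E'
from h import *;import json
pose=json.load(open('w1.json'));im=cv2.imread('pics/w1.png');h=cv2.cvtColor(im,cv2.COLOR_BGR2HSV)
m=((h[...,0]<8)|(h[...,0]>172))&(h[...,1]>140)&(h[...,2]>50)
m[:,:300]=0;m[200:]=0
k,l,s,c=cv2.connectedComponentsWithStats(m.astype('uint8'));i=1+s[1:,4].argmax()
print(s[i]);pts=np.argwhere(l==i)
for u in range(s[i,0],s[i,0]+s[i,2],4):
    v=pts[pts[:,1]==u][:,0];print(u,v.min(),v.max(),wray((u,(v.min()+v.max())/2),.037,pose).round(4)[:2])
cr=im[105:245,310:520];cv2.imwrite('pics/c2.png',cv2.resize(cr,None,fx=3.8,fy=3.8,interpolation=cv2.INTER_CUBIC))
# tray mask via top image
t=cv2.imread('pics/top0.png');H=cv2.cvtColor(t,cv2.COLOR_BGR2HSV)
print(H[240,415],H[186,420],H[240,460],H[260,360])
E
```

```text
[338 152  44  17 242]
338 152 155 [0.5216 0.1611]
342 152 156 [0.5263 0.1631]
346 152 156 [0.5306 0.1657]
350 152 156 [0.535  0.1683]
354 152 157 [0.5397 0.1703]
358 153 157 [0.5445 0.1724]
362 153 157 [0.5489 0.175 ]
366 153 157 [0.5533 0.1777]
370 153 157 [0.5578 0.1804]
374 153 158 [0.5626 0.1825]
378 154 168 [0.5709 0.1791]
[103  49 109] [ 35  13 120] [ 53  11 189] [ 47   9 191]
```

View pics/c2.png

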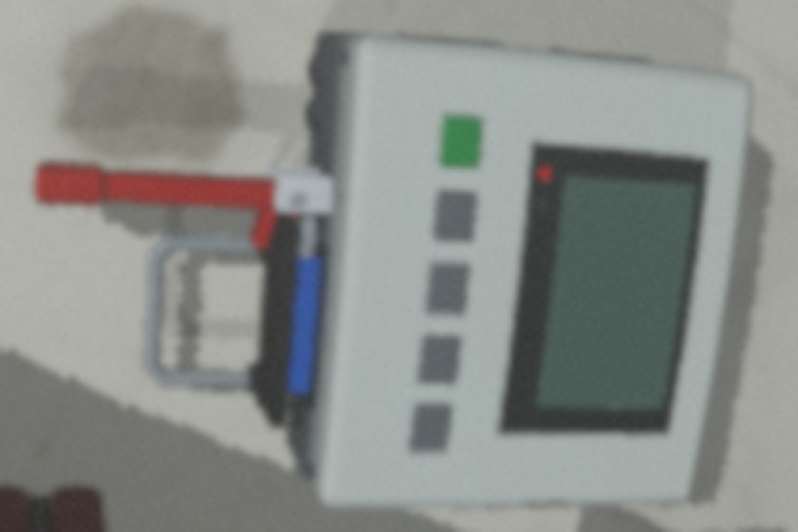

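Run:
```python
from h import *;from fit import kab,L;import json
pose=json.load(open('w1.json'));c=lambda u,v:(310+u/3.8,105+v/3.8)
P=lambda u,v,z:wray(c(u,v),z,pose)
W=[P(357,40,.066),P(321,502,.066),P(690,498,.066),P(748,80,.066)]
y,t,R,e=kab(L,W);print('case',y,t,e.tolist())
tip=P(37,183,.036);pin=P(300,197,.04);b1=P(151,245,.018);b2=P(151,380,.018)
print('tip',tip,'pin',pin,np.hypot(*(tip-pin)[:2]),'bail outer corners',b1,b2,np.hypot(*(b1-b2)[:2]))
# combine all points: tip,bail, case
y,t,R,e=kab(L+[(-99,45),(-11,45),(-58.5,28),(-58.5,-28)],W+[tip,pin,b1,b2]);print('all',y,t,e.tolist())
Y=lambda k:(R@np.array(k)/1000+t).round(4)
for k in[(-87,45),(-11,45),(-55.5,0),(-87,20)]:print(k,Y(k))
im=cv2.imread('pics/top0.png');h=cv2.cvtColor(im,cv2.COLOR_BGR2HSV)
m=((h[...,1]>28)&(h[...,0]>90)&(h[...,0]<120)&(h[...,2]<170)).astype('uint8');m[:,:365]=0;m[:,470:]=0;m[:170]=0;m[289:]=0
k,l,s,cc=cv2.connectedComponentsWithStats(m);i=1+s[1:,4].argmax();print(s[i])
r=cv2.minAreaRect(np.argwhere(l==i)[:,::-1].astype('float32'))
q=np.array([ray('top',p,.03)[:2] for p in cv2.boxPoints(r)]);print('tray',q.round(3).tolist(),q.mean(0),[np.hypot(*(q[j]-q[j-1])).round(3) for j in range(4)])
```

```text
case 0.5098533977347175 [0.60843577 0.15573228] [[-2.9, 1.5], [0.2, -3.9], [2.0, -1.6], [0.7, 4.0]]
tip [0.50148275 0.14972076 0.036     ] pin [0.57948529 0.19123647 0.04      ] 0.08836260337637603 bail outer corners [0.54866423 0.14864436 0.018     ] [0.5748919  0.10594433 0.018     ] 0.05011170547205683
all 0.511711895298715 [0.61008448 0.15634402] [[-1.4, 2.0], [1.9, -3.3], [3.6, -0.7], [2.0, 4.8], [0.2, -2.6], [-1.0, -1.0], [-3.3, 3.5], [-2.1, -2.7]]
(-87, 45) [0.5122 0.153 ]
(-11, 45) [0.5785 0.1902]
(-55.5, 0) [0.5617 0.1292]
(-87, 20) [0.5244 0.1312]
[ 375  186   82  103 6003]
tray [[0.386, -0.192], [0.605, -0.241], [0.572, -0.405], [0.355, -0.35]] [ 0.47936743 -0.29690821] [np.float64(0.16), np.float64(0.225), np.float64(0.167), np.float64(0.223)]
```

Run:
```python
import numpy as np
from rig import status
s=status.sense();p=s['ee_pos'];print(p)
y=.505;R=np.array([[np.cos(y),-np.sin(y)],[np.sin(y),np.cos(y)]]);pin=np.array([.5787,.1905])
f=lambda th,d:pin+R@(np.array([-.076*np.cos(th),.076*np.sin(th)])-d*np.array([np.sin(th),np.cos(th)]))
s0=f(0,.032);print('start',s0,((s0-p[:2])*1000).round(1))
for th in np.arange(0,1.41,.1):print(round(th,2),((f(th,.0165)-s0)*1000).round(0).tolist())
```

```text
[0.51288282 0.1289228  0.26255553]
start [0.52766858 0.12572505] [14.8 -3.2]
0.0 [-7.0, 14.0]
0.1 [-12.0, 20.0]
0.2 [-17.0, 26.0]
0.3 [-20.0, 33.0]
0.4 [-23.0, 40.0]
0.5 [-25.0, 48.0]
0.6 [-26.0, 56.0]
0.7 [-27.0, 63.0]
0.8 [-26.0, 71.0]
0.9 [-25.0, 79.0]
1.0 [-24.0, 86.0]
1.1 [-21.0, 94.0]
1.2 [-18.0, 101.0]
1.3 [-14.0, 107.0]
1.4 [-9.0, 114.0]
```

Request:
{"op": "apply_moves", "data": {
  "rows": [
    [15,-3,-50,0],
    [15,-3,-100,0],
    [15,-3,-150,0],
    [15,-3,-200,0],
    [15,-3,-242,0],
    [15,-3,-242,0],
    [15,-3,-242,0]
  ]
}}

```text
t: 2.65
ee_pos: [0.5292, 0.125, 0.0219]
tool_rot: [0.0, 0.5, 0.866, 0.001]
ft_force: [0.3, -0.1, -0.0]
opening: 0.0006
gripper_force: 0.0
```

Request:
{"op": "apply_moves", "data": {
  "rows": [
    [-4,7,0,0],
    [-7,14,0,0],
    [-12,20,0,-0.1],
    [-17,26,0,-0.2],
    [-20,33,0,-0.3],
    [-23,40,0,-0.4],
    [-25,48,0,-0.5],
    [-26,56,0,-0.6],
    [-27,63,0,-0.7],
    [-27,63,0,-0.7]
  ]
}}

```text
t: 3.9
ee_pos: [0.5022, 0.1876, 0.0217]
tool_rot: [0.001, 0.767, 0.641, 0.001]
ft_force: [2.0, -3.3, 0.6]
opening: 0.0004
gripper_force: 1.6
```

Request:
{"op": "apply_moves", "data": {
  "rows": [
    [1,8,0,-0.1],
    [2,16,0,-0.2],
    [3,23,0,-0.3],
    [6,31,0,-0.4],
    [9,38,0,-0.5],
    [13,44,0,-0.6],
    [18,51,0,-0.7],
    [18,51,0,-0.7]
  ]
}}

```text
t: 4.9
ee_pos: [0.5175, 0.2368, 0.0206]
tool_rot: [0.001, 0.941, 0.339, -0.002]
ft_force: [-4.8, -6.6, 4.5]
opening: 0.0006
gripper_force: 4.0
```

```bash
cat > snap.py <<'E'
import sys,json
from rig import status,cams
import cv2
n,o=sys.argv[1:3];s=status.sense();print(s['t'],s['ee_pos'],s['ft_force'])
p,d=cams.read_camera(n);cv2.imwrite(f'pics/{o}.png',p[:,:,::-1])
json.dump([list(map(float,s['ee_pos'])),list(map(float,s['tool_rot']))],open(f'{o}.json','w'))
E
python3 snap.py side s1
python3 - <<'E'
import cv2
a=cv2.imread('pics/s1.png');cv2.imwrite('pics/s1c.png',cv2.resize(a[190:340,280:480],None,fx=4,fy=4,interpolation=cv2.INTER_CUBIC))
E
```

```text
4.9 [0.51754609 0.23675468 0.0206101 ] [-4.81794193 -6.60414647  4.45154477]
```

View pics/s1c.png

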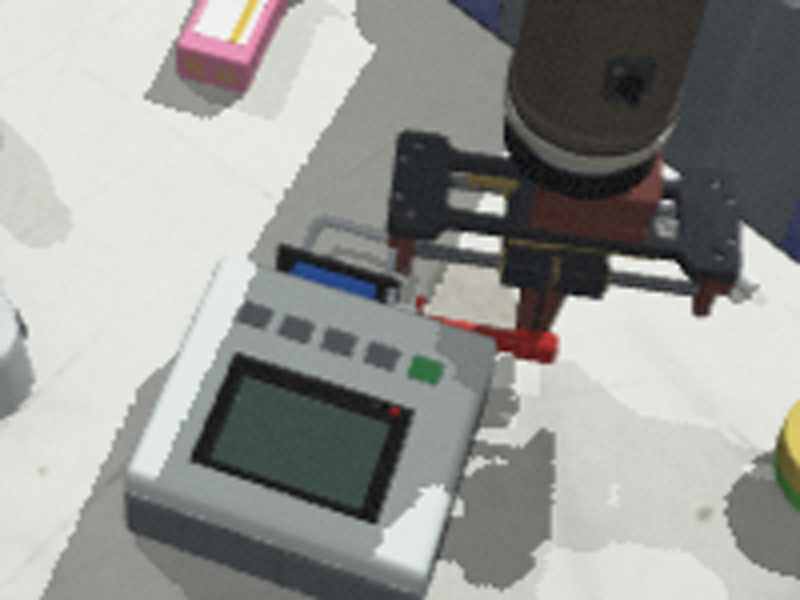

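The lever now lies along the case front, from crop px (420,300) to (550,345), and the pack has been pried out. A small extra push makes sure it is against the stop.

Request:
{"op": "apply_moves", "data": {
  "rows": [
    [3,2,0,0],
    [5,4,0,0],
    [5,4,0,0]
  ]
}}

```text
t: 5.32
ee_pos: [0.5179, 0.2373, 0.02]
tool_rot: [0.001, 0.941, 0.339, -0.007]
ft_force: [-17.5, -16.9, 17.1]
opening: 0.0005
gripper_force: 12.4
```

Request:
{"op": "apply_moves", "data": {
  "rows": [
    [-10,-8,0,0],
    [-25,-20,0,0],
    [-25,-30,50,0.1],
    [-25,-60,110,0.3],
    [-20,-80,170,0.45],
    [-15,-100,200,0.6],
    [-12,-112,220,0.78],
    [-12,-112,240,0.95],
    [-12,-112,240,1.1],
    [-12,-112,240,1.25],
    [-12,-112,240,1.4],
    [-12,-112,240,1.4],
    [-12,-112,240,1.4]
  ]
}}

```text
t: 6.95
ee_pos: [0.5123, 0.1308, 0.2609]
tool_rot: [0.0, 0.501, 0.865, 0.0]
ft_force: [-0.2, 0.4, 0.0]
opening: 0.0006
gripper_force: 0.0
```

```bash
python3 snap.py wrist w2
python3 - <<'E'
import cv2
a=cv2.imread('pics/w2.png');cv2.imwrite('pics/w2c.png',cv2.resize(a[105:245,310:510],None,fx=4,fy=4,interpolation=cv2.INTER_CUBIC))
E
```

```text
6.95 [0.51233627 0.13082635 0.26093673] [-0.24979462  0.37877975  0.01830555]
```

View pics/w2c.png

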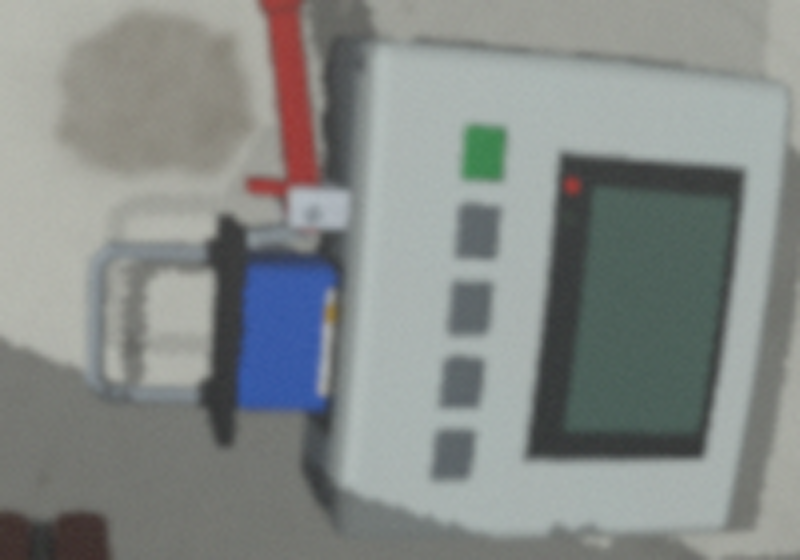

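The lever is open and the pack is pried out. The bail's outer bar is at crop x≈97, y 245–400. Next I compute the bar's position and the pull direction.

Run:
```python
from h import *;import json
pose=json.load(open('w2.json'));P=lambda u,v,z:wray((310+u/4,105+v/4),z,pose)[:2]
a,b=P(97,245,.017),P(97,400,.017);w=a-b;print(a,b,np.hypot(*w),'mid',(a+b)/2,'y dir yaw-pi/2',np.arctan2(w[1],w[0])-np.pi/2)
f1,f2=P(228,222,.038),P(226,440,.038);w=f1-f2;print('flange top',f1,f2,np.hypot(*w),np.arctan2(w[1],w[0])-np.pi/2)
R=Ro.from_euler('z',.508).as_matrix()[:2,:2];t=np.array([.6095,.156]);print('local',R.T@((a+b)/2-t)*1000)
print(((a+b)/2-np.array(pose[0][:2]))*1000)
```

```text
[0.52822415 0.14372154] [0.55578222 0.09691773] 0.0543142982702736 mid [0.54200318 0.12031964] y dir yaw-pi/2 0.5321432956740302
flange top [0.5576522  0.17406131] [0.59609766 0.11157903] 0.07336272809350544 0.5515949162378191
local [-76.32928674   1.65791297]
[ 29.66690948 -10.50671009]
```

Request:
{"op": "apply_moves", "data": {
  "rows": [
    [30,-10,-40,0],
    [30,-10,-90,0],
    [30,-10,-140,0],
    [30,-10,-180,0],
    [30,-10,-210,0],
    [30,-10,-235,0],
    [30,-10,-254,0],
    [30,-10,-254,0]
  ],
  "grip": 28
}}

```text
t: 8.0
ee_pos: [0.5417, 0.1204, 0.0056]
tool_rot: [-0.001, 0.501, 0.866, -0.001]
ft_force: [1.1, -0.3, 0.7]
opening: 0.0281
gripper_force: 0.0
```

Request:
{"op": "apply_moves", "data": {
  "rows": [
    [0,0,0,0],
    [0,0,0,0],
    [0,0,0,0],
    [0,0,0,0]
  ],
  "grip": 0
}}

```text
t: 8.5
ee_pos: [0.5409, 0.1194, 0.0068]
tool_rot: [-0.001, 0.501, 0.866, -0.001]
ft_force: [-5.1, -3.7, 1.4]
opening: 0.0049
gripper_force: 30.0
```

Request:
{"op": "apply_moves", "data": {
  "rows": [
    [-4,-2,0,0],
    [-9,-5,0,0],
    [-17,-10,0,0],
    [-26,-15,0,0],
    [-35,-20,0,0],
    [-43,-25,0,0],
    [-52,-30,0,0],
    [-61,-35,0,0],
    [-69,-40,0,0],
    [-78,-45,0,0],
    [-87,-50,0,0],
    [-95,-55,0,0],
    [-100,-57,0,0],
    [-104,-60,0,0],
    [-108,-62,0,0],
    [-113,-65,0,0],
    [-113,-65,0,0],
    [-113,-65,-2,0],
    [-113,-65,-4,0],
    [-113,-65,-4,0]
  ]
}}

```text
t: 11.0
ee_pos: [0.4282, 0.055, 0.0024]
tool_rot: [-0.001, 0.5, 0.866, -0.001]
ft_force: [-3.3, -2.2, 6.6]
opening: 0.0047
gripper_force: 30.0
```

Release and rise to a view pose.

Request:
{"op": "apply_moves", "data": {
  "rows": [
    [0,0,0,0],
    [0,0,0,0],
    [0,0,0,0],
    [0,0,30,0],
    [0,0,80,0],
    [0,0,140,0],
    [0,0,200,0],
    [0,0,250,0],
    [0,0,250,0],
    [0,0,250,0]
  ],
  "grip": 28
}}

```text
t: 12.25
ee_pos: [0.429, 0.0557, 0.2521]
tool_rot: [-0.0, 0.5, 0.866, 0.0]
ft_force: [-0.5, 0.8, -0.1]
opening: 0.0282
gripper_force: 0.0
```

```bash
python3 snap.py wrist w3; cp pics/w3.png pics/v3.png
```

```text
12.25 [0.42895767 0.05569673 0.25209338] [-0.49992126  0.80587425 -0.13892673]
```

View pics/v3.png

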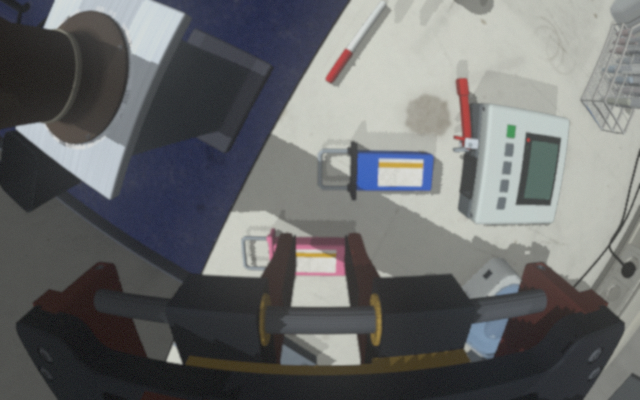

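The blue pack lies flat and clear of the case: its body spans px (358..435, 150..192), with the flange at (353,170). I measure it next.

Run:
```python
from h import *;import json
pose=json.load(open('w3.json'));im=cv2.imread('pics/w3.png');h=cv2.cvtColor(im,cv2.COLOR_BGR2HSV)
m=((h[...,0]>100)&(h[...,0]<130)&(h[...,1]>130)&(h[...,2]>60)).astype('uint8');m[:,:345]=0;m[:140]=0;m[205:]=0;m[:,450:]=0
m=cv2.morphologyEx(m,cv2.MORPH_CLOSE,np.ones((25,25)));pts=np.argwhere(m)[:,::-1]
w=np.array([wray(p,.031,pose)[:2] for p in pts]);r=cv2.minAreaRect((w*1000).astype('float32'));print(len(pts),r)
b=cv2.boxPoints(r);print(b.round(0).tolist())
f=[wray(p,.032,pose)[:2] for p in((353,142),(352,198))];print('flange',f,np.mean(f,0),np.hypot(*(f[0]-f[1])))
R=Ro.from_euler('z',.515).as_matrix()[:2,:2];print('local',R.T@(np.array(r[0])-[609.5,156]))
```

```text
1400 ((512.6817626953125, 106.23512268066406), (100.41206359863281, 47.41563415527344), 30.28774070739746)
[[457.0, 101.0], [481.0, 60.0], [568.0, 111.0], [544.0, 152.0]]
flange [array([0.44586483, 0.11018739]), array([0.48251706, 0.04760338])] [0.46419095 0.07889538] 0.07252685361625191
local [-108.77114365    4.37634534]
```

Request:
{"op": "apply_moves", "data": {
  "rows": [
    [10,6,0,0.17],
    [20,12,0,0.34],
    [30,18,0,0.51],
    [40,24,0,0.68],
    [50,30,0,0.85],
    [60,36,0,1.02],
    [70,42,0,1.19],
    [80,48,0,1.36],
    [83,50,0,1.5],
    [83,50,0,1.578],
    [83,50,-50,1.578],
    [83,50,-100,1.578],
    [83,50,-150,1.578],
    [83,50,-190,1.578],
    [83,50,-220,1.578],
    [83,50,-236,1.578],
    [83,50,-246,1.578],
    [83,50,-246,1.578]
  ],
  "grip": 74
}}

```text
t: 14.55
ee_pos: [0.5123, 0.1053, 0.0064]
tool_rot: [-0.0, -0.262, 0.965, -0.0]
ft_force: [0.1, -0.7, -0.1]
opening: 0.0734
gripper_force: 0.0
```

Request:
{"op": "apply_moves", "data": {
  "rows": [
    [0,0,0,0],
    [0,0,0,0],
    [0,0,0,0],
    [0,0,0,0],
    [0,0,0,0]
  ],
  "grip": 0
}}

```text
t: 15.18
ee_pos: [0.5129, 0.1056, 0.0073]
tool_rot: [0.001, -0.262, 0.965, 0.0]
ft_force: [-1.1, -1.1, 7.1]
opening: 0.0498
gripper_force: 30.0
```

Run:
```python
from h import *
im=cv2.imread('pics/side0.png');h=cv2.cvtColor(im,cv2.COLOR_BGR2HSV)
m=((h[...,1]>28)&(h[...,0]>90)&(h[...,0]<120)&(h[...,2]<200)).astype('uint8');m[:,:238]=0;m[:,335:]=0;m[:118]=0;m[185:]=0
k,l,s,cc=cv2.connectedComponentsWithStats(m);i=1+s[1:,4].argmax();print(s[i])
p=cv2.approxPolyDP(cv2.convexHull(np.argwhere(l==i)[:,::-1].astype('int32')),3,True)[:,0]
for q in p:print(q,ray('side',q,.03).round(3)[:2],ray('side',q,0).round(3)[:2])
im=cv2.imread('pics/top0.png');h=cv2.cvtColor(im,cv2.COLOR_BGR2HSV)
m=((h[...,1]>28)&(h[...,0]>90)&(h[...,0]<120)&(h[...,2]<170)).astype('uint8');m[:,:365]=0;m[:,470:]=0;m[:170]=0;m[289:]=0
p=cv2.approxPolyDP(cv2.convexHull(np.argwhere(m)[:,::-1].astype('int32')),3,True)[:,0]
for q in p:print('top',q,ray('top',q,.03).round(3)[:2],ray('top',q,0).round(3)[:2])
```

```text
[ 243  121   89   59 2272]
[331 150] [ 0.388 -0.196] [ 0.365 -0.223]
[325 158] [ 0.423 -0.181] [ 0.402 -0.207]
[265 179] [ 0.603 -0.223] [ 0.588 -0.25 ]
[243 142] [ 0.563 -0.395] [ 0.546 -0.429]
[308 121] [ 0.352 -0.348] [ 0.328 -0.38 ]
top [469 170] [ 0.642 -0.434] [ 0.649 -0.447]
top [442 288] [ 0.36 -0.35] [ 0.358 -0.36 ]
top [376 276] [ 0.389 -0.198] [ 0.388 -0.202]
top [391 186] [ 0.604 -0.242] [ 0.61  -0.248]
top [431 170] [ 0.643 -0.342] [ 0.651 -0.351]
```

Request:
{"op": "apply_moves", "data": {
  "rows": [
    [0,0,5,0],
    [0,0,12,0],
    [0,0,25,0],
    [0,0,45,0],
    [0,0,70,0],
    [0,0,95,0],
    [0,0,110,0],
    [0,0,110,0]
  ]
}}

```text
t: 16.18
ee_pos: [0.5129, 0.1058, 0.1177]
tool_rot: [0.001, -0.262, 0.965, 0.0]
ft_force: [0.1, -0.9, -2.8]
opening: 0.0498
gripper_force: 30.0
```

Request:
{"op": "apply_moves", "data": {
  "rows": [
    [0,-15,0,0],
    [0,-40,0,-0.05],
    [0,-70,0,-0.12],
    [-2,-100,0,-0.2],
    [-3,-130,0,-0.28],
    [-4,-160,0,-0.36],
    [-5,-190,0,-0.44],
    [-6,-220,0,-0.52],
    [-7,-250,0,-0.6],
    [-8,-280,0,-0.67],
    [-9,-310,0,-0.72],
    [-10,-340,0,-0.75],
    [-11,-365,0,-0.75],
    [-11,-385,0,-0.75],
    [-11,-398,0,-0.75],
    [-11,-405,0,-0.75],
    [-11,-407,0,-0.75],
    [-11,-407,0,-0.75],
    [-11,-407,0,-0.75]
  ]
}}

```text
t: 18.55
ee_pos: [0.5016, -0.3007, 0.1166]
tool_rot: [-0.0, 0.109, 0.994, 0.0]
ft_force: [-0.1, -0.7, -2.8]
opening: 0.05
gripper_force: 30.0
```

```bash
python3 snap.py side s2;python3 snap.py wrist w4
python3 - <<'E'
import cv2,numpy as np
a=cv2.imread('pics/s2.png')[60:240,200:400];b=cv2.imread('pics/w4.png')
cv2.imwrite('pics/v4.png',np.hstack([cv2.resize(a,(400,360)),cv2.resize(b[:,80:480],(400,400))[:360]]))
E
```

```text
18.55 [ 0.50161397 -0.30073885  0.1166137 ] [-0.11965474 -0.7301442  -2.83992507]
18.6 [ 0.50161932 -0.30080303  0.11663347] [-0.03590372 -0.43277274 -3.31729581]
```

View pics/v4.png

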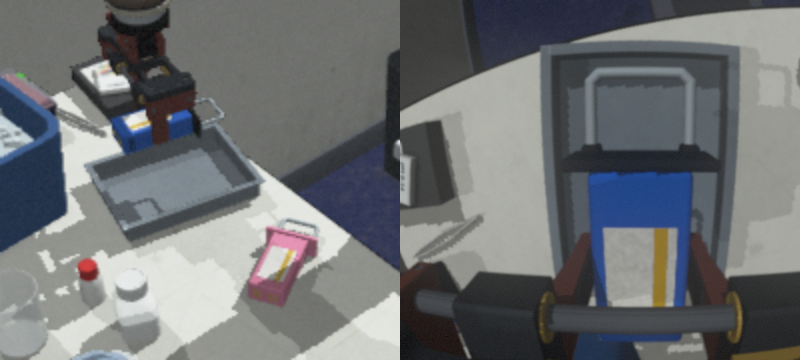

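The pack is held level and aligned with the tray in both views, so I lower it gently.

Request:
{"op": "apply_moves", "data": {
  "rows": [
    [0,0,-15,0],
    [0,0,-35,0],
    [0,0,-55,0],
    [0,0,-72,0],
    [0,0,-84,0],
    [0,0,-92,0],
    [0,0,-97,0],
    [0,0,-100,0],
    [0,0,-102,0],
    [0,0,-104,0],
    [0,0,-105,0],
    [0,0,-105,0]
  ]
}}

```text
t: 20.15
ee_pos: [0.5014, -0.3015, 0.0117]
tool_rot: [0.0, 0.11, 0.994, 0.0]
ft_force: [0.9, 0.4, -2.6]
opening: 0.0502
gripper_force: 30.0
```

Request:
{"op": "apply_moves", "data": {
  "rows": [
    [0,0,-0.5,0],
    [0,0,-1,0],
    [0,0,-1.5,0],
    [0,0,-1.5,0]
  ]
}}

```text
t: 20.65
ee_pos: [0.5015, -0.3016, 0.0114]
tool_rot: [0.0, 0.11, 0.994, 0.0]
ft_force: [-4.6, 2.7, 11.6]
opening: 0.0498
gripper_force: 30.0
```

Contact: the pack's weight is on the floor. I release it and rise.

Request:
{"op": "apply_moves", "data": {
  "rows": [
    [0,0,1,0],
    [0,0,1,0],
    [0,0,1,0],
    [0,0,1,0],
    [0,0,10,0],
    [0,0,30,0],
    [0,0,60,0],
    [0,0,110,0],
    [0,0,160,0],
    [0,0,200,0],
    [0,0,200,0],
    [0,0,200,0]
  ],
  "grip": 72
}}

```text
t: 22.15
ee_pos: [0.5012, -0.3012, 0.2104]
tool_rot: [0.0, 0.11, 0.994, 0.0]
ft_force: [0.2, -0.1, -0.2]
opening: 0.0718
gripper_force: 0.0
```

```bash
python3 snap.py side s3;python3 snap.py wrist w5
python3 - <<'E'
import cv2,numpy as np
a=cv2.imread('pics/s3.png')[60:240,200:400];b=cv2.imread('pics/w5.png')
cv2.imwrite('pics/v5.png',np.hstack([cv2.resize(a,(400,360)),cv2.resize(b[:,80:480],(400,400))[:360]]))
E
```

```text
22.15 [ 0.50119857 -0.30115139  0.21043944] [ 0.22805144 -0.07000703 -0.19006899]
22.2 [ 0.50091459 -0.301011    0.20971417] [ 0.31571499 -0.36461981 -0.36334355]
```

View pics/v5.png

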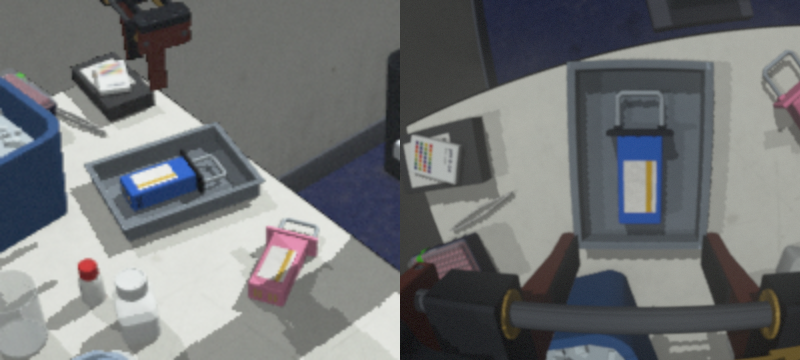

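The pack lies flat, label up, inside the tray walls. The bottles have not moved, and the gripper is clear.

```bash
python3 -c "
from rig import manip;print(manip.sign_off())"
```

```text
the job is handed in; nothing more can be done
None
```

The job is handed in at about 22 s: I swung the lever fully open, drew the pack clear of the case, and laid it flat and right side up in the tray; the last pictures show it inside the walls with the bottles unmoved, and the sign-off gave no verdict.

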